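# Push the lidded box through the gap

## Task

Without picking it up, push the clear lidded box along the slab, lengthwise, through the narrow gap between the dumbbell and the wooden roller and on until it lies wholly on the green mat on the other side, then take the fingers away. Keep the box flat on the slab the whole way, and leave the ball, the carabiner and the spring clamp where they are.

Things in the scene. Friction and masses are not known exactly. Their poses are not given: they have to be found in the camera images.
- mat: dark green square landing mat, 130 x 130 mm, lying flush on the slab (its thickness can be ignored; the box slides onto it without a step). Fixed. Origin: its centre, on the slab; x: the direction in which the box is to be pushed, away from the gap; y: across. The gap's axis is the mat's x axis: the gap runs from 230 to 70 mm before the mat's centre (x = -230 to -70 mm), is 160 mm long and 92 mm wide (y = -46 to +46 mm), and the box starts before it, at about x = -325 mm
- dumbbell: navy plastic dumbbell lying along the gap, fixed to the slab: 160 mm long, two round heads 56 mm across and 48 mm long with bevelled edges, top 56 mm above the slab. Origin under its centre, on the slab; x along its length. It forms one wall of the gap, its centre 74 mm to one side of the gap's axis; which side varies
- roller: brown wooden massage roller, a grooved cylinder lying along the gap, fixed to the slab: 160 mm long, 56 mm across, bevelled ends, top 56 mm above the slab. Origin under its centre, on the slab; x along its length. It forms the other wall of the gap, 74 mm from the gap's axis
- box: clear acrylic box with an orange-rimmed clip-on lid (clipped shut) and black clips on its two short ends: 100 mm (x) x 84 mm (y) x 45 mm high, 0.25 to 0.5 kg, loose on the slab, metal fittings inside. Origin: centre of its underside; x along its 100 mm length, at the start within 0.45 rad of the mat's x. Only lengthwise does it fit the 92 mm gap (4 mm to spare on each side when square)
- box_corner0 (a point): one lower outside corner of the clear box: in the box's frame at x = +50, y = +42, z = 0 mm
- box_corner1 (a point): one lower outside corner of the clear box: in the box's frame at x = +50, y = -42, z = 0 mm
- box_corner2 (a point): one lower outside corner of the clear box: in the box's frame at x = -50, y = +42, z = 0 mm
- box_corner3 (a point): one lower outside corner of the clear box: in the box's frame at x = -50, y = -42, z = 0 mm
- ball_center (a point): centre of the red hard silicone ball, 50 mm across, loose in its cork ring, top about 54 mm above the slab; to be left alone
- ball_seat (a point): where the ball's centre belongs, above the fixed cork ring (48 mm across, 8 mm high)
- carabiner: aluminium carabiner, 75 x 49 x 9 mm, lying loose and flat; origin under its centre; to be left alone
- clamp: small black spring clamp with orange jaw tips, 95 x 63 x 18 mm, lying loose and flat; origin under its centre; to be left alone
There are look-alikes about, which are no part of the job. Of the things that look like the part that bears ball_seat, take the one that is farthest to the robot's right at the start. Of the things shaped like the box, the clear one is meant.

How it is judged:
On the way, in this order (a step that is already met when the one before it is completed fails the run):
1. the box, flat on the slab, is in the entry half of the gap between dumbbell and roller (x of box in the frame of mat between -0.22 and -0.16 m and y of box in the frame of mat between -0.012 and 0.012 m and height (world z) of box below 0.008 m and angle between box's own z axis and vertical below 0.1 rad), for 0.05 s.
2. the box, flat on the slab, is in the exit half of the gap (x of box in the frame of mat between -0.14 and -0.08 m and y of box in the frame of mat between -0.012 and 0.012 m and height (world z) of box below 0.008 m and angle between box's own z axis and vertical below 0.1 rad), for 0.05 s.
At the end, for the whole second after the job is handed in: The box lies flat and still with all four lower corners on the mat (3 mm over its edge is allowed); carabiner and clamp are within 20 mm of where they started and the ball is in its ring (centre within 10 mm of its seat) (height (world z) of box below 0.008 m and angle between box's own z axis and vertical below 0.1 rad and linear speed of box below 0.01 m/s and angular speed of box below 0.05 rad/s and x of box_corner0 in the frame of mat between -0.068 and 0.068 m and y of box_corner0 in the frame of mat between -0.068 and 0.068 m and x of box_corner1 in the frame of mat between -0.068 and 0.068 m and y of box_corner1 in the frame of mat between -0.068 and 0.068 m and x of box_corner2 in the frame of mat between -0.068 and 0.068 m and y of box_corner2 in the frame of mat between -0.068 and 0.068 m and x of box_corner3 in the frame of mat between -0.068 and 0.068 m and y of box_corner3 in the frame of mat between -0.068 and 0.068 m and distance of each of carabiner, clamp from where it was at the start of the episode below 0.02 m and distance between ball_center and ball_seat below 0.01 m); the robot touches nothing.
It fails at once if the box is lifted or tipped (underside centre over 15 mm above the slab, or tilted over 0.25 rad) (height (world z) of box above 0.015 m or angle between box's own z axis and vertical above 0.25 rad).
It fails at once if the ball, carabiner or clamp is disturbed (clamp or carabiner moved over 20 mm, ball knocked out of its ring) (not (distance of carabiner from where it was at the start of the episode below 0.02 m) or not (distance of clamp from where it was at the start of the episode below 0.02 m) or not (distance between ball_center and ball_seat below 0.01 m)).
It also fails if it takes over 58 s, if anything falls off the work surface, if the arm or the gripper's body presses on something with over 40 N, if the wrist force passes 120 N, or if a joint passes its speed limit or range.

## Robot

A 6-joint arm with a two-finger parallel gripper is mounted at the origin on the work surface. World frame = base frame: x ahead of the robot, y to its left, z up, the work surface at z = 0. Lengths are in m, angles in rad, forces in N, time in s.
With the tool pointing down it reaches from about 0.25 to 0.85 m from the base axis. Payload 12.5 kg.
Tool frame: the origin (TCP) lies at the very end of the fingers, on their centre line; the grasp point (between the pads) lies 19 mm behind it; z points along the fingers, y is the direction in which the jaws open and shut (so a half turn about z gives the same grasp; the last joint's range is limited). The gripper opens to 93 mm and grips with 3 to 60 N. Pads are 15 mm wide; open, the fingers measure 128 mm over their backs; the gripper's body (75 mm by 188 mm) begins 65 mm behind the grasp point.
Start: joints at [1.233, 0.351, 1.652, -0, 1.139, -0.085], TCP at [0.138, 0.533, 0.219] pointing down, gripper open.
Joint ranges: [-2.75, 2.75], [-0.79, 2.1], [0.01, 2.65], [-1.57, 4.71], [0.07, 3.14], [-2.87, 2.87]. Speed limits (rad/s): [2.22, 2.22, 2.79, 3.14, 3.14, 3.14].

## Interface

Orientations are given as a unit quaternion [w, x, y, z].
In Python, from bench import sensors, grab_frame, hand_in, nets gives the robot as it stands.
- The arm moves only by the tool move_arm, never from a script. Its argument "steps" is a list of rows, each an object with "delta_pos": the shift along the world's x, y, z in mm, a list of three; "angular": the turn, a rotation vector about the world's x, y, z in degrees, a list of three; "hand": the opening in per cent of the stroke, from 0 (shut) to 100 (fully open). In form: [{"delta_pos": [x, y, z], "angular": [wx, wy, wz], "hand": hand}, ...]. A call has 1 to 12 rows; each row is the pose to reach, as a shift and turn from the pose commanded when the call began; what a row does not reach only later rows make up. A row lasts 1/10 s, in which the tool goes at most 50 mm and 8.59 degrees, less where a joint would pass 70% of its speed; a pose out of reach is approached as far as the arm can. A call with a gripper value outside its range is refused whole. The fingers move at their own pace and stop on an object; the grip force is fixed at half the most. Time passes only in rows, so rows that repeat a pose let the fingers close. It gives the time, the measured TCP pose, the force and the opening at its end, in the units of the state.
- sensors.observe(): the state, without advancing time (a new reading comes with each control period).
- grab_frame(name): name is "scene" or "top" or "wrist"; returns a dict with "img" (384x512x3 uint8, red, green, blue), "fx", "fy", "cx", "cy" (pixels), "k1" (the pictures are not rectified: a ray, as slopes to the right and down, at radius r is drawn at 1 + k1 r^2 times it, then the intrinsics apply), "R" (3x3) and "t" (3): a world point X has camera coordinates R X + t. Camera axes: x right, y down, z forward; pixel columns grow to the right and rows downward; lengths in m; the calibration is good to about 2 mm. A picture is of the moment at which its call begins. There is no depth.
- hand_in(): hands the job in, once; it reports no verdict.
Trained networks look in a picture, given as the dict that the camera call returned (one of the last four; its "shot" number tells which), for a name from the list of things; names that differ only in an ending like _2 or _b are one class to them, and where a whole thing is asked for, a point or a joint stands for the part that bears it (a point fixed in the world has none). Each returns a list of dicts, best first, with "conf" (0 to 1); they miss things now and then, are a little off and sometimes report something else, mostly with a low value. They report only what shows in the picture. A call takes as long as a camera call. They do not tell look-alikes from the thing itself.
- nets.look_for(picture, label): "at" ([x, y, z] in m, in the coordinates of the camera as it stood for that picture, good to about 4 mm: the middle of the surface that is visible of it).
- nets.trace(picture, label): "mask" (384x512 bool, what is visible of it).
The state is a dict: "clock": time; "joint_pos": joint angles; "joint_velocities": joint speeds; "joint_efforts": joint torques, N m; "tcp_pos": TCP position; "eef_rot": TCP orientation; "contact_force": force on the tool from outside, world axes, zero at the start; "moment": the same for the moment, N m; "grip_width": finger opening in m.
Only numpy, scipy, OpenCV 4.12 (cv2) and the standard library are available. Lean on these libraries where they do the work, as an engineer would, in place of code of your own. Each camera call takes 0.05 s, during which the arm holds its last target. There are 200 camera calls.

## Working session

There is one attempt and no reset: what is moved stays moved. The work goes in short steps, Python scripts to look and compute and a tool call to move; the robot and the scene stay as the last step left them, time stands still between calls to the robot, and variables do not carry over. Pictures are saved under pics/ and viewed, about 8 in all and at most 12, crops included, and the job is handed in when it is done.

Besides the shell and the picture viewer there is one more tool, called after ">>>" as name([rows], argument=value, ...), one row to a line, values as JSON. move_arm: Moves the arm, as the interface text tells. Its arguments: {"type":"object","properties":{"steps":{"type":"array"}},"required":["steps"]}

```bash
mkdir -p pics
cat > h.py <<'E'
import numpy as np, cv2
from bench import sensors, grab_frame, hand_in, nets
def save(f,n): cv2.imwrite('pics/'+n+'.png', cv2.cvtColor(f['img'],cv2.COLOR_RGB2BGR))
def K(f): return np.array([[f['fx'],0,f['cx']],[0,f['fy'],f['cy']],[0,0,1.]]), np.array([f['k1'],0,0,0,0.])
def ray(f,px,z=0.):
    k,d=K(f); R=np.array(f['R']);t=np.array(f['t'])
    p=cv2.undistortPoints(np.array(px,float).reshape(-1,1,2),k,d,None,None).reshape(-1,2) if False else cv2.undistortPoints(np.array(px,float).reshape(-1,1,2),k,d).reshape(-1,2)
    v=np.c_[p,np.ones(len(p))]@R; c=-R.T@t
    return c+v*((z-c[2])/v[:,2])[:,None]
def proj(f,X):
    k,d=K(f); return cv2.projectPoints(np.array(X,float).reshape(-1,3),cv2.Rodrigues(np.array(f['R']))[0],np.array(f['t'],float),k,d)[0].reshape(-1,2)
def world(f,p): return np.array(f['R']).T@(np.array(p)-np.array(f['t']))
E
python3 - <<'E'
from h import *
a=grab_frame('scene');b=grab_frame('top')
save(a,'scene0');save(b,'top0')
for f,n in((a,'scene'),(b,'top')):
  print(n,-np.array(f['R']).T@np.array(f['t']))
  for l in ['mat','dumbbell','roller','box','ball_center','ball_seat','carabiner','clamp']:
    print(l,[(round(r['conf'],2),world(f,r['at']).round(3).tolist(),proj(f,world(f,r['at'])).round()[0].tolist()) for r in nets.look_for(f,l)[:4]])
s=sensors.observe();print(s['tcp_pos'],s['eef_rot'],s['clock'],s['grip_width'])
E
```

```text
scene [1.14190904 0.15700443 0.57643904]
mat [(0.77, [0.535, -0.157, 0.011], [189.0, 194.0])]
dumbbell [(0.68, [0.588, 0.006, 0.04], [247.0, 209.0]), (0.48, [0.411, -0.162, 0.008], [203.0, 166.0])]
roller [(0.73, [0.445, -0.016, 0.044], [252.0, 169.0])]
box [(0.66, [0.292, 0.256, 0.039], [359.0, 150.0]), (0.65, [0.463, 0.175, 0.041], [326.0, 184.0])]
ball_center [(0.65, [0.587, 0.007, 0.042], [247.0, 208.0]), (0.58, [0.663, 0.073, 0.044], [270.0, 236.0])]
ball_seat [(0.66, [0.662, 0.078, 0.005], [272.0, 249.0]), (0.59, [0.655, 0.176, 0.012], [319.0, 251.0]), (0.49, [0.68, -0.131, 0.015], [175.0, 237.0])]
carabiner [(0.73, [0.445, -0.017, 0.042], [252.0, 170.0]), (0.47, [0.414, -0.165, 0.007], [202.0, 167.0])]
clamp [(0.64, [0.676, -0.126, 0.016], [178.0, 236.0])]
top [0.43952424 0.01534584 0.93929555]
mat [(0.63, [0.535, -0.155, -0.002], [326.0, 187.0])]
dumbbell [(0.71, [0.571, 0.004, 0.047], [263.0, 168.0])]
roller [(0.98, [0.435, -0.022, 0.047], [273.0, 226.0])]
box [(0.76, [0.28, 0.252, 0.043], [155.0, 289.0]), (0.57, [0.435, 0.169, 0.043], [192.0, 224.0]), (0.53, [0.535, -0.154, 0.0], [326.0, 187.0])]
ball_center [(0.66, [0.645, 0.072, 0.039], [235.0, 137.0])]
ball_seat [(0.65, [0.65, 0.174, 0.008], [196.0, 138.0])]
carabiner [(0.85, [0.402, -0.167, 0.01], [332.0, 241.0])]
clamp [(0.96, [0.682, -0.134, 0.018], [320.0, 127.0])]
[0.13752613 0.53251718 0.21864528] [-5.26720263e-06  1.26055095e-01  9.92023242e-01  3.90114489e-06] 0.9 0.09283897884571676
```

Run:
```python
import cv2
a=cv2.imread('pics/top0.png')[90:330,110:390]
cv2.imwrite('pics/top0c.png',cv2.resize(a,None,fx=2.5,fy=2.5,interpolation=cv2.INTER_CUBIC))
```

```text
(no output)
```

View pics/top0c.png

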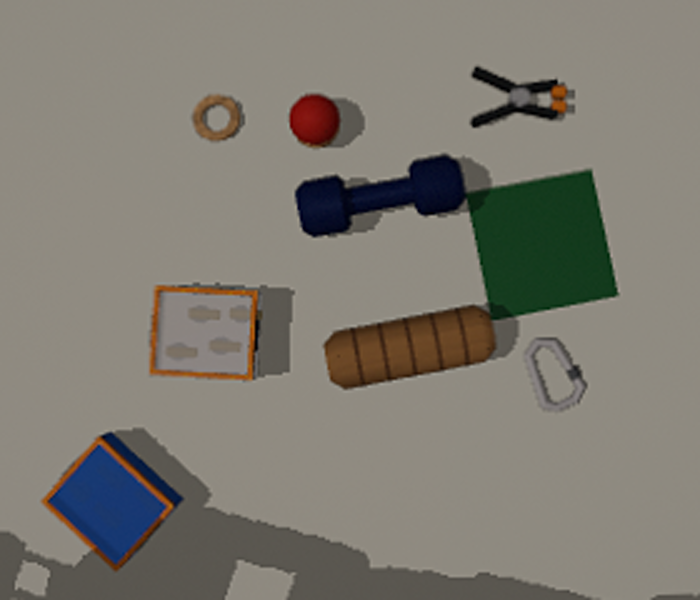

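View pics/scene0.png

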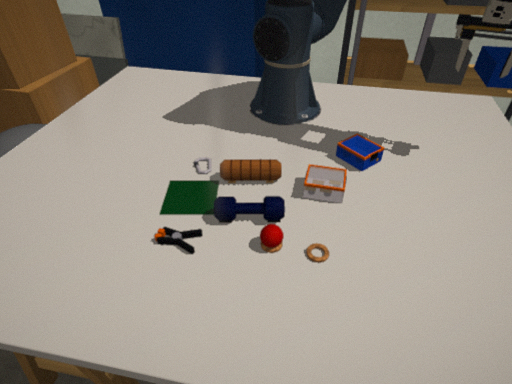

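Clear box: crop (205,332), top-image px (192,223). The blue box at px (155,289) is a look-alike. The ball sits in the ring at px (235,137), and the empty ring at (196,138) is to its left, so it's a look-alike too. Next I measure the mat and the box.

```bash
cat >> h.py <<'E'
def mrect(f,mask,z):
    c=max(cv2.findContours(mask.astype(np.uint8),0,cv2.CHAIN_APPROX_NONE)[0],key=cv2.contourArea).reshape(-1,2)
    X=ray(f,c,z)[:,:2]; return X
def rect(X):
    (c,s,a)=cv2.minAreaRect((X*1000).astype(np.float32)); return np.array(c)/1000,s,a
def orange(f,p,r=45):
    h=cv2.cvtColor(f['img'],cv2.COLOR_RGB2HSV); m=(h[...,0]>5)&(h[...,0]<20)&(h[...,1]>140)&(h[...,2]>100)
    q=np.zeros_like(m);x,y=map(int,p);q[max(0,y-r):y+r,max(0,x-r):x+r]=1
    m=(m&q).astype(np.uint8); m=cv2.morphologyEx(m,cv2.MORPH_CLOSE,np.ones((3,3),np.uint8)); return m
def green(f):
    h=cv2.cvtColor(f['img'],cv2.COLOR_RGB2HSV); return ((h[...,0]>50)&(h[...,0]<80)&(h[...,1]>120)).astype(np.uint8)
E
python3 - <<'E'
from h import *
for n,p in (('top',(192,223)),('scene',(326,184))):
  f=grab_frame(n)
  print(n,'mat',rect(mrect(f,green(f),0)))
  r=28 if n=='scene' else 32
  print('box rim',rect(mrect(f,orange(f,p,r),.045)))
  for l in ('dumbbell','roller'):
    rs=nets.trace(f,l)
    if rs: print(l,rs[0]['conf'],rect(mrect(f,rs[0]['mask'],.03)))
E
```

```text
top mat (array([ 0.53301929, -0.15416449]), (127.2798843383789, 128.5328369140625), 12.368317604064941)
box rim (array([0.43865256, 0.17144681]), (97.11224365234375, 83.33262634277344), 88.11748504638672)
dumbbell 0.58 (array([0.57490112, 0.00683892]), (55.84484100341797, 161.612548828125), 12.152148246765137)
roller 0.95 (array([ 0.43028311, -0.02396087]), (59.46403503417969, 166.2645721435547), 12.699807167053223)
scene mat (array([ 0.53111078, -0.15624297]), (122.77505493164062, 125.31785583496094), 11.866374015808105)
box rim (array([0.44132037, 0.17088525]), (98.11579132080078, 91.98147583007812), 88.34312438964844)
dumbbell 0.62 (array([0.57609918, 0.00732899]), (87.29777526855469, 165.04000854492188), 11.833344459533691)
roller 0.97 (array([ 0.43077872, -0.02559113]), (99.29547882080078, 159.9888153076172), 9.375819206237793)
```

>>> move_arm([
  {"delta_pos":[302,-362,-40],"angular":[0,0,-77.4],"hand":100},
  {"delta_pos":[302,-362,-40],"angular":[0,0,-77.4],"hand":100},
  {"delta_pos":[302,-362,-40],"angular":[0,0,-77.4],"hand":100},
  {"delta_pos":[302,-362,-40],"angular":[0,0,-77.4],"hand":100},
  {"delta_pos":[302,-362,-40],"angular":[0,0,-77.4],"hand":100},
  {"delta_pos":[302,-362,-40],"angular":[0,0,-77.4],"hand":100},
  {"delta_pos":[302,-362,-40],"angular":[0,0,-77.4],"hand":100},
  {"delta_pos":[302,-362,-40],"angular":[0,0,-77.4],"hand":100},
  {"delta_pos":[302,-362,-40],"angular":[0,0,-77.4],"hand":100},
  {"delta_pos":[302,-362,-40],"angular":[0,0,-77.4],"hand":100},
  {"delta_pos":[302,-362,-40],"angular":[0,0,-77.4],"hand":100},
  {"delta_pos":[302,-362,-40],"angular":[0,0,-77.4],"hand":100},
])

```text
clock: 2.4
tcp_pos: [0.4393, 0.1706, 0.1786]
eef_rot: [-0.0, 0.719, 0.695, -0.0]
contact_force: [-0.6, 0.6, -0.9]
grip_width: 0.0924
```

Run:
```python
from h import *
f=grab_frame('wrist');save(f,'wrist1')
s=sensors.observe();print(s['tcp_pos'],s['eef_rot'],s['clock'],s['joint_pos'])
print(-np.array(f['R']).T@np.array(f['t']))
p=proj(f,[.4395,.171,.045]);print(p)
print(rect(mrect(f,orange(f,p[0],400),.045)))
```

```text
[0.439002   0.17106836 0.17865791] [-1.49445441e-04  7.18444900e-01  6.95583856e-01 -5.64682599e-05] 2.45 [2.72596212e-01 2.58763992e-01 1.89084798e+00 2.49594156e-04
 9.92222397e-01 3.04791508e-01]
[0.44196231 0.23585168 0.34465603]
[[257.46035267 183.74544883]]
(array([0.2757348 , 0.25715176]), (98.30874633789062, 83.86420440673828), 49.67399597167969)
```

View pics/wrist1.png

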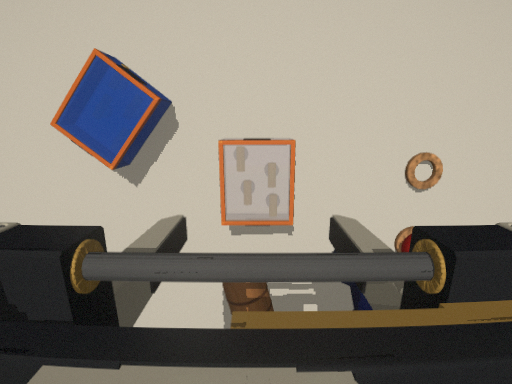

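Run:
```python
from h import *
f=grab_frame('wrist')
X=mrect(f,orange(f,(257,183),58),.045);c,s,a=rect(X);print(c,s,a)
f=grab_frame('top');print(rect(mrect(f,orange(f,(192,223),32),.045)))
```

```text
[0.43865564 0.17111967] (97.86605072021484, 83.29476165771484) 88.31317138671875
(array([0.43810052, 0.14990515]), (84.41493225097656, 56.93968963623047), 1.551382303237915)
```

>>> move_arm([
  {"delta_pos":[0,0,-40],"angular":[0,0,0],"hand":100},
  {"delta_pos":[0,0,-80],"angular":[0,0,0],"hand":100},
  {"delta_pos":[0,0,-110],"angular":[0,0,0],"hand":100},
  {"delta_pos":[0,0,-125],"angular":[0,0,0],"hand":100},
  {"delta_pos":[0,0,-140],"angular":[0,0,0],"hand":100},
  {"delta_pos":[0,0,-155],"angular":[0,0,0],"hand":100},
  {"delta_pos":[0,0,-164],"angular":[0,0,0],"hand":100},
  {"delta_pos":[0,0,-164],"angular":[0,0,0],"hand":100},
])

```text
clock: 3.35
tcp_pos: [0.4387, 0.171, 0.014]
eef_rot: [-0.0, 0.718, 0.696, -0.001]
contact_force: [-0.1, -0.4, -0.3]
grip_width: 0.0931
```

>>> move_arm([
  {"delta_pos":[0,0,0],"angular":[0,0,0],"hand":85},
  {"delta_pos":[0,0,0],"angular":[0,0,0],"hand":85},
  {"delta_pos":[0,0,0],"angular":[0,0,0],"hand":85},
  {"delta_pos":[0,0,0],"angular":[0,0,0],"hand":85},
  {"delta_pos":[0,0,0],"angular":[0,0,0],"hand":85},
])

```text
clock: 3.85
tcp_pos: [0.4397, 0.1707, 0.0152]
eef_rot: [0.0, 0.719, 0.695, 0.0]
contact_force: [-3.9, 2.6, 6.6]
grip_width: 0.0836
```

>>> move_arm([
  {"delta_pos":[4,1,0],"angular":[0,0,3],"hand":85},
  {"delta_pos":[9,2,0],"angular":[0,0,6],"hand":85},
  {"delta_pos":[14,3,0],"angular":[0,0,9],"hand":85},
  {"delta_pos":[18,4,0],"angular":[0,0,12],"hand":85},
  {"delta_pos":[22,4,0],"angular":[0,0,14.2],"hand":85},
  {"delta_pos":[22,4,0],"angular":[0,0,14.2],"hand":85},
  {"delta_pos":[22,4,0],"angular":[0,0,14.2],"hand":85},
  {"delta_pos":[22,4,0],"angular":[0,0,14.2],"hand":100},
  {"delta_pos":[22,4,0],"angular":[0,0,14.2],"hand":100},
  {"delta_pos":[22,4,0],"angular":[0,0,14.2],"hand":100},
])

```text
clock: 4.85
tcp_pos: [0.4617, 0.1745, 0.0147]
eef_rot: [0.0, 0.627, 0.779, 0.0]
contact_force: [-0.5, 0.6, -1.0]
grip_width: 0.0926
```

>>> move_arm([
  {"delta_pos":[0,0,30],"angular":[0,0,0],"hand":100},
  {"delta_pos":[0,0,70],"angular":[0,0,0],"hand":100},
  {"delta_pos":[0,0,115],"angular":[0,0,0],"hand":100},
  {"delta_pos":[-20,90,115],"angular":[0,0,0],"hand":40},
  {"delta_pos":[-20,90,115],"angular":[0,0,0],"hand":40},
  {"delta_pos":[-20,90,115],"angular":[0,0,0],"hand":40},
  {"delta_pos":[-20,90,115],"angular":[0,0,0],"hand":40},
])

```text
clock: 5.55
tcp_pos: [0.4412, 0.2649, 0.1294]
eef_rot: [0.0, 0.626, 0.779, -0.0]
contact_force: [-0.3, 0.5, -0.3]
grip_width: 0.0657
```

```bash
cat >> h.py <<'E'
C=np.array([.533,-.1545]);A=np.radians(-77.7);U=np.array([np.cos(A),np.sin(A)]);V=np.array([-U[1],U[0]])
def inmat(p): d=np.array(p)[:2]-C; return (d@U*1000).round(1),(d@V*1000).round(1)
def tyaw(q): return np.degrees(2*np.arctan2(q[2],q[1]))-90
def boxrim(f,p,r):
    c,s,a=rect(mrect(f,orange(f,p,r),.045)); print('box',c,inmat(c),s,'ang',a)
E
python3 - <<'E'
from h import *
f=grab_frame('wrist');save(f,'wrist2')
g=grab_frame('top');save(g,'top2')
for h,r in((f,75),(g,33)):
  p=proj(h,[.461,.1748,.045])[0];print(p);boxrim(h,p,r)
s=sensors.observe();print(s['tcp_pos'],inmat(s['tcp_pos']),tyaw(s['eef_rot']),s['grip_width'])
E
```

```text
[257.15351481 281.15159482]
box [0.46690591 0.14541754] (np.float64(-307.1), np.float64(-0.7)) (163.901611328125, 57.157752990722656) ang 12.026369094848633
[189.69838143 212.90954976]
box [0.4611004 0.1745197] (np.float64(-336.8), np.float64(-0.2)) (82.78173065185547, 97.41303253173828) ang 12.60922622680664
[0.44160562 0.26375212 0.12939625] (np.float64(-428.1), np.float64(-0.2)) 12.290212870367867 0.05760384877886349
```

View pics/wrist2.png

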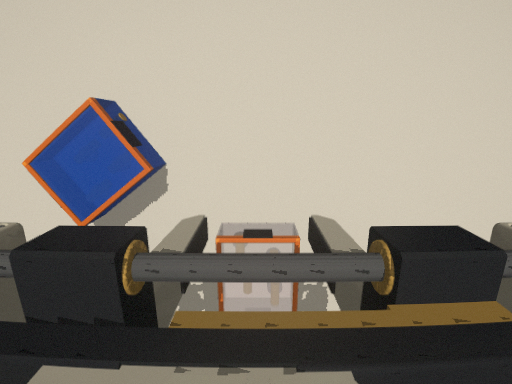

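>>> move_arm([
  {"delta_pos":[0,0,-40],"angular":[0,0,0],"hand":42},
  {"delta_pos":[0,0,-80],"angular":[0,0,0],"hand":42},
  {"delta_pos":[0,0,-105],"angular":[0,0,0],"hand":42},
  {"delta_pos":[0,0,-115],"angular":[0,0,0],"hand":42},
  {"delta_pos":[0,0,-115],"angular":[0,0,0],"hand":42},
])

```text
clock: 6.15
tcp_pos: [0.4414, 0.2635, 0.0139]
eef_rot: [-0.0, 0.628, 0.779, -0.001]
contact_force: [-0.2, 0.9, -0.4]
grip_width: 0.0392
```

>>> move_arm([
  {"delta_pos":[3.2,-14.7,0],"angular":[0,0,0],"hand":42},
  {"delta_pos":[6.4,-29.3,0],"angular":[0,0,0],"hand":42},
  {"delta_pos":[8.5,-39.1,0],"angular":[0,0,0],"hand":42},
  {"delta_pos":[10.7,-48.9,0],"angular":[0,0,0],"hand":42},
  {"delta_pos":[12.8,-58.6,0],"angular":[0,0,0],"hand":42},
  {"delta_pos":[14.9,-68.4,0],"angular":[0,0,0],"hand":42},
  {"delta_pos":[14.9,-68.4,0],"angular":[0,0,0],"hand":42},
])

```text
clock: 6.85
tcp_pos: [0.4565, 0.1948, 0.0145]
eef_rot: [-0.0, 0.628, 0.779, -0.0]
contact_force: [0.0, -0.4, -1.1]
grip_width: 0.0394
```

Run:
```python
from h import *
g=grab_frame('top');save(g,'top3');im=cv2.imread('pics/top3.png')[120:280,130:350]
cv2.imwrite('pics/top3c.png',cv2.resize(im,None,fx=3,fy=3,interpolation=cv2.INTER_CUBIC))
f=grab_frame('wrist');save(f,'wrist3')
s=sensors.observe();print(s['tcp_pos'],inmat(s['tcp_pos']),tyaw(s['eef_rot']),s['grip_width'],s['contact_force'])
x=inmat(s['tcp_pos'])[0]/1000+.0575; print('box x if in contact',x)
p=proj(g,np.r_[C+U*x,.045])[0]; print(p);boxrim(g,p,32)
```

```text
[0.4562046  0.19564492 0.01438231] (np.float64(-358.5), np.float64(-0.4)) 12.291087859504728 0.0389040645435681 [-0.34681381 -0.58466651 -0.02166058]
box x if in contact -0.301
[204.67985554 209.93148831]
box [0.47030927 0.12940746] (np.float64(-290.7), np.float64(-0.8)) (83.12408447265625, 82.38681030273438) ang 12.278546333312988
```

View pics/top3c.png

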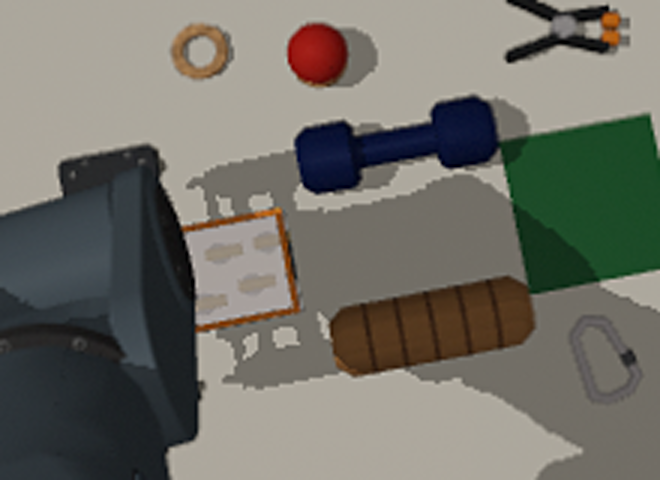

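Box is square on the gap axis (front edge at crop (290,260), angle 12.3°, about 1 mm to the roller side). I push on with a slight bias toward the dumbbell.

>>> move_arm([
  {"delta_pos":[2.5,-9.7,0],"angular":[0,0,0],"hand":42},
  {"delta_pos":[5,-19.3,0],"angular":[0,0,0],"hand":42},
  {"delta_pos":[7.4,-29,0],"angular":[0,0,0],"hand":42},
  {"delta_pos":[9.7,-38.8,0],"angular":[0,0,0],"hand":42},
  {"delta_pos":[11.9,-48.6,0],"angular":[0,0,0],"hand":42},
  {"delta_pos":[14,-58.4,0],"angular":[0,0,0],"hand":42},
  {"delta_pos":[16.1,-68.1,0],"angular":[0,0,0],"hand":42},
  {"delta_pos":[18.2,-77.9,0],"angular":[0,0,0],"hand":42},
])

```text
clock: 7.75
tcp_pos: [0.4748, 0.1173, 0.0146]
eef_rot: [-0.0, 0.627, 0.779, -0.0]
contact_force: [-0.2, 0.4, -1.0]
grip_width: 0.0388
```

```bash
cat > chk.py <<'E'
from h import *
import sys
g=grab_frame('top');n=sys.argv[1];save(g,n);im=cv2.imread(f'pics/{n}.png')[120:280,150:370]
cv2.imwrite(f'pics/{n}c.png',cv2.resize(im,None,fx=3,fy=3,interpolation=cv2.INTER_CUBIC))
s=sensors.observe();print(s['tcp_pos'],inmat(s['tcp_pos']),tyaw(s['eef_rot']),s['grip_width'],s['contact_force'])
x=inmat(s['tcp_pos'])[0]/1000+.0575; print('box x if in contact',x)
p=proj(g,np.r_[C+U*x,.045])[0]; boxrim(g,p,30)
E
python3 chk.py top4
```

```text
[0.47509899 0.11639933 0.01466092] (np.float64(-277.0), np.float64(1.1)) 12.288523579636703 0.03919387308609538 [ 0.16804463 -0.87680434  0.00209147]
box x if in contact -0.21950000000000003
box [0.4294657  0.00649295] (np.float64(-179.4), np.float64(-66.9)) (33.686519622802734, 17.485641479492188) ang 57.66954803466797
```

View pics/top4c.png

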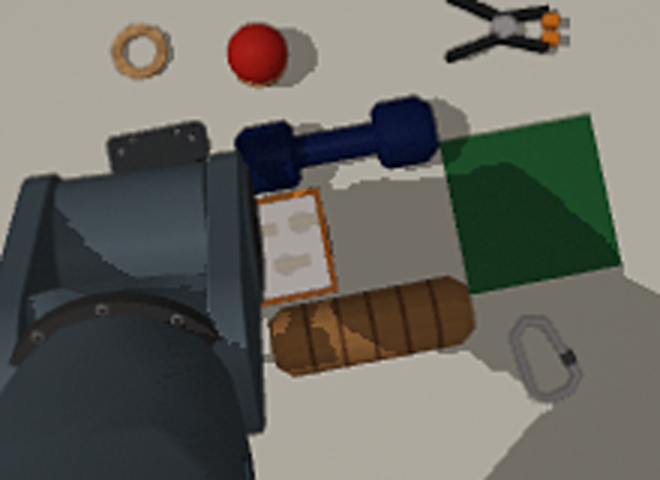

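>>> move_arm([
  {"delta_pos":[2.5,-11.7,0],"angular":[0,0,0],"hand":42},
  {"delta_pos":[5.1,-23.4,0],"angular":[0,0,0],"hand":42},
  {"delta_pos":[7.7,-35.2,0],"angular":[0,0,0],"hand":42},
  {"delta_pos":[10.2,-46.9,0],"angular":[0,0,0],"hand":42},
  {"delta_pos":[12.8,-58.6,0],"angular":[0,0,0],"hand":42},
  {"delta_pos":[15.3,-70.3,0],"angular":[0,0,0],"hand":42},
  {"delta_pos":[17.9,-82.1,0],"angular":[0,0,0],"hand":42},
  {"delta_pos":[20.4,-93.8,0],"angular":[0,0,0],"hand":42},
  {"delta_pos":[23,-105.5,0],"angular":[0,0,0],"hand":42},
  {"delta_pos":[25.6,-117.2,0],"angular":[0,0,0],"hand":42},
  {"delta_pos":[28.1,-129,0],"angular":[0,0,0],"hand":42},
  {"delta_pos":[30.2,-138.7,0],"angular":[0,0,0],"hand":42},
])

```text
clock: 9.0
tcp_pos: [0.505, -0.0215, 0.0147]
eef_rot: [-0.0, 0.627, 0.779, 0.0]
contact_force: [0.3, 5.1, 4.1]
grip_width: 0.0387
```

```bash
python3 chk.py top5
```

```text
[ 0.50543614 -0.02251062  0.0146782 ] (np.float64(-134.8), np.float64(1.2)) 12.28298533755246 0.03919706588060552 [-0.08837081 -0.97664342 -0.63651004]
box x if in contact -0.07730000000000001Traceback (most recent call last):
  File "chk.py", line 7, in <module>
    p=proj(g,np.r_[C+U*x,.045])[0]; boxrim(g,p,30)
                                    ~~~~~~^^^^^^^^
  File "h.py", line 28, in boxrim
    c,s,a=rect(mrect(f,orange(f,p,r),.045)); print('box',c,inmat(c),s,'ang',a)
               ~~~~~^^^^^^^^^^^^^^^^^^^^^^
  File "h.py", line 14, in mrect
    c=max(cv2.findContours(mask.astype(np.uint8),0,cv2.CHAIN_APPROX_NONE)[0],key=cv2.contourArea).reshape(-1,2)
      ~~~^^^^^^^^^^^^^^^^^^^^^^^^^^^^^^^^^^^^^^^^^^^^^^^^^^^^^^^^^^^^^^^^^^^^^^^^^^^^^^^^^^^^^^^^
ValueError: max() iterable argument is empty
```

View pics/top5c.png

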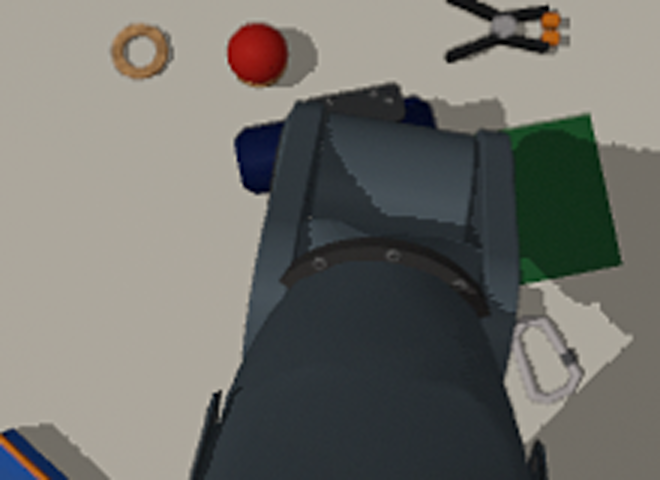

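>>> move_arm([
  {"delta_pos":[2.1,-9.8,0],"angular":[0,0,0],"hand":42},
  {"delta_pos":[4.3,-19.5,0],"angular":[0,0,0],"hand":42},
  {"delta_pos":[6.4,-29.3,0],"angular":[0,0,0],"hand":42},
  {"delta_pos":[8.5,-39,0],"angular":[0,0,0],"hand":42},
  {"delta_pos":[10.6,-48.8,0],"angular":[0,0,0],"hand":42},
  {"delta_pos":[12.8,-58.6,0],"angular":[0,0,0],"hand":42},
  {"delta_pos":[14.4,-66,0],"angular":[0,0,0],"hand":42},
  {"delta_pos":[15.6,-72,0],"angular":[0,0,0],"hand":42},
  {"delta_pos":[16.4,-75.2,0],"angular":[0,0,0],"hand":42},
  {"delta_pos":[16.4,-75.2,0],"angular":[0,0,0],"hand":42},
  {"delta_pos":[16.4,-75.2,0],"angular":[0,0,0],"hand":42},
])

```text
clock: 10.15
tcp_pos: [0.5212, -0.0957, 0.0146]
eef_rot: [0.0, 0.627, 0.779, -0.0]
contact_force: [-0.5, -0.3, -0.0]
grip_width: 0.039
```

>>> move_arm([
  {"delta_pos":[-3.2,14.7,0],"angular":[0,0,0],"hand":42},
  {"delta_pos":[-6.4,29.3,0],"angular":[0,0,0],"hand":42},
  {"delta_pos":[-6.4,29.3,50],"angular":[0,0,0],"hand":42},
  {"delta_pos":[-6.4,29.3,100],"angular":[0,0,0],"hand":42},
  {"delta_pos":[-6.4,29.3,150],"angular":[0,0,0],"hand":42},
  {"delta_pos":[-36,79,170],"angular":[0,0,0],"hand":42},
  {"delta_pos":[-70,129,170],"angular":[0,0,0],"hand":42},
  {"delta_pos":[-90,179,170],"angular":[0,0,0],"hand":42},
  {"delta_pos":[-90,229,170],"angular":[0,0,0],"hand":42},
  {"delta_pos":[-90,229,170],"angular":[0,0,0],"hand":42},
  {"delta_pos":[-90,229,170],"angular":[0,0,0],"hand":42},
])

```text
clock: 11.25
tcp_pos: [0.4298, 0.1365, 0.1847]
eef_rot: [-0.0, 0.625, 0.78, 0.0]
contact_force: [-1.2, 0.2, -0.0]
grip_width: 0.0392
```

```bash
cat > chk2.py <<'E'
from h import *
g=grab_frame('top');save(g,'top6');im=cv2.imread('pics/top6.png')[100:280,180:380]
cv2.imwrite('pics/top6c.png',cv2.resize(im,None,fx=3,fy=3,interpolation=cv2.INTER_CUBIC))
boxrim(g,proj(g,np.r_[C,.045])[0],33)
for l in('carabiner','clamp','ball_center'): print(l,[(r['conf'],world(g,r['at']).round(3)) for r in nets.look_for(g,l)[:2]])
s=sensors.observe();print(s['tcp_pos'],s['clock'],s['contact_force'])
E
python3 chk2.py
```

```text
box [ 0.53316486 -0.15286694] (np.float64(-1.6), np.float64(0.5)) (83.68341064453125, 98.38885498046875) ang 12.201251029968262
carabiner [(0.72, array([ 0.435, -0.026,  0.051])), (0.64, array([ 0.402, -0.165,  0.011]))]
clamp []
ball_center [(0.62, array([0.641, 0.07 , 0.044]))]
[0.43101718 0.13293619 0.18449669] 11.45 [ 0.43200077  0.16432582 -1.0597272 ]
```

View pics/top6c.png

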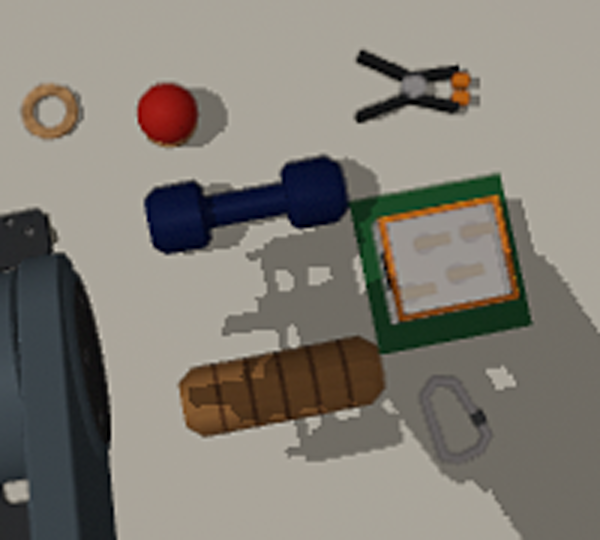

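The box is centred on the mat at crop (450,258), measured at (-1.6, +0.5) mm. The ball, clamp and carabiner are unmoved and the fingers are clear, so I'm handing in.

```bash
python3 -c "
from bench import hand_in;print(hand_in())"
```

```text
the job is handed in; nothing more can be done
None
```

The clear box is on the green mat and the job is handed in, at about 11.5 s of the 58 s allowed.

- **How it was done:** I first squared and centred the box on the gap axis by closing the open jaws on its sides and turning and sliding it flat on the slab. It was never lifted. I then pushed it from behind with two part-closed fingers through the gap onto the mat, backed the fingers off and lifted them clear.
- **Box position:** the last top image puts it at about (-1.6, +0.5) mm from the mat centre. Its angle is within about 0.2° of the mat's axis, and all four corners are on the mat.
- **Forces:** readings at the end of each push stayed near 7 N or less.
- **Things to leave alone:** the ball and carabiner were detected within about 5 mm of where they started, close to the detector's own error. For the carabiner, the top-ranked detection was really the roller, so I used the second one.
- **Check that failed:** the network did not find the clamp in the last image. By eye it is where it started.
- **Not seen directly:** the arm hid the box from the top camera in the exit half of the gap, so I have no image of that stretch.

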